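Carry a copper gasket on a paddle to the blue stand

TASK

Pick up the steel paddle by its black upright grip and carry the copper gasket that lies on its tip, level and without the fingers touching it, to the blue stand (not the yellow one). Lower the paddle's tip through the stand's slot so that the gasket is left lying flat and centred across the two ledges, then draw the paddle out of the stand and lay it down flat on the bench, clear of the stand.

Things in the scene. Friction and masses are not known exactly. Their poses are not given: they have to be found in the camera images.
- paddle: Loose flat steel paddle, 0.15 kg, lying on the bench; x points along it to the tip, z up, origin on its underside below the grip. Plate 4 mm thick: shank 20 mm wide, x -63 to 52 mm; flat tip 26 mm wide, x 51 to 139 mm. Black upright grip at the origin, 30 mm long (x), 14 mm wide (y), z 8 to 54 mm: pinch it across y; a collar 34 x 22 mm round its foot ends at z = 8 mm.
- paddle_tip (a point): Point on the upper face of the paddle's flat tip, 95 mm ahead of the paddle's origin along its x axis and 4 mm above its underside; the gasket lies centred within about 5 mm of it at the start.
- gasket: Loose flat copper ring, outer diameter 82 mm, hole 64 mm, 3 mm thick, about 55 g, lying loosely on the paddle's tip with nothing to hold it but friction. Origin at the centre of its underside, z up.
- stand_blue: Blue stand, fixed, the one to use: 60 mm in x, 122 mm in y; origin at the centre of its underside, z up, -x end to the robot. Base plate 6 mm thick; two ledges with flat tops at z = 45 mm, y 24 to 61 mm either side, leave a slot 48 mm wide along x, open at the top and both ends. Lip 4 mm high on the outer edges (y over 55 mm). The gasket belongs across both ledges, centred over the origin.
- stand_yellow: Yellow stand of the same shape and size, fixed to the bench; not to be used.
There are look-alikes about, which are no part of the job. What is meant by the paddle is not purple, and is the larger of those in its own colour.

How it is judged:
On the way:
1. the gasket, lying level on the paddle's tip, is above the blue stand (horizontal distance between gasket and stand_blue below 0.03 m and height (world z) of gasket above 0.049 m and contact force between gasket and paddle above 0.05 N and angle between gasket's own z axis and vertical below 0.25 rad), for 0.1 s.
At the end, for the whole second after the job is handed in: The gasket lies flat (within 4 degrees) and still on the blue stand's two ledges, its centre within 18 mm of the stand's centre; the paddle lies flat and still on the bench, not touching the stand, its tip point (the one under the gasket at the start) more than 70 mm from the stand's centre (horizontal distance between gasket and stand_blue below 0.018 m and height (world z) of gasket between 0.043 and 0.048 m and angle between gasket's own z axis and vertical below 0.07 rad and linear speed of each of gasket, paddle below 0.02 m/s and height (world z) of paddle below 0.008 m and angle between paddle's own z axis and vertical below 0.1 rad and horizontal distance between paddle_tip and stand_blue above 0.07 m and contact force between paddle and stand_blue below 0.05 N).
It fails at once if the fingers touch the gasket (contact force between gasket and the fingers above 0.3 N).
It fails at once if the gasket tips by more than 20 degrees (angle between gasket's own z axis and vertical above 0.35 rad).
It also fails if it takes over 54 s, if anything falls off the work surface, if the arm or the gripper's body presses on something with over 40 N, if the wrist force passes 120 N, or if a joint passes its speed limit or range.

ROBOT

A 6-joint arm with a two-finger parallel gripper is mounted at the origin on a cart in front of the work surface, level with it; the furniture and walls round the work are solid. World frame = base frame: x ahead of the robot, y to its left, z up, the work surface at z = 0. Lengths are in m, angles in rad, forces in N, time in s.
With the tool pointing down it reaches from about 0.3 to 0.775 m from the base axis. Payload 14.6 kg.
Tool frame: the origin (TCP) lies midway between the tips of the shut fingers; the grasp point (between the pads) lies 19 mm behind it; z points along the fingers, y is the line along which they close (so a half turn about z gives the same grasp; the last joint's range is limited). The gripper opens to 94 mm and grips with 3 to 60 N. Pads are 16 mm wide; open, the fingers measure 119 mm over their backs; the gripper's body (75 mm by 177 mm) begins 78 mm behind the grasp point.
Start: joints at [-1.22, 0.3, 1.521, -0, 1.321, -0.067], TCP at [0.223, -0.503, 0.175] pointing down, gripper open.
Joint ranges: [-3.03, 3.03], [-0.79, 2.21], [0.23, 2.52], [-1.04, 4.18], [0, 3.07], [-2.55, 2.55]. Speed limits (rad/s): [2.22, 2.22, 2.57, 3.14, 3.14, 3.14].

INTERFACE

Orientations are given as [roll, pitch, yaw] about the fixed x, y, z axes, in that order (R = Rz(yaw) Ry(pitch) Rx(roll)).
In Python, from station import telemetry, optics, ctrl gives the robot as it stands.
- The arm moves only by the tool carry_out, never from a script. Its argument "plan" is a list that holds one entry, the list of rows, each a list of 7 numbers: the shift along the tool's x, y, z in mm, then the turn, a rotation vector about the tool's x, y, z in rad, then the finger opening in mm, from 0 to 94. A call has 1 to 20 rows; each row shifts and turns the commanded pose from where the row before left it, along the tool's axes as they then stand; what a row does not reach is not made up. A row lasts 1/12 s, in which the tool goes at most 41.7 mm and 7.16 degrees, less where a joint would pass 70% of its speed; a pose out of reach is approached as far as the arm can. A call with a gripper value outside its range is refused whole. The fingers move at their own pace and stop on an object; "squeeze" is the grip in N (left out, the last holds). Time passes only in rows, so rows that do not move let the fingers close. It gives the time, the measured TCP pose, the force, the opening and the grip force at its end, in the units of the state.
- telemetry.get_obs(): the state, without advancing time (a new reading comes with each control period).
- optics.camera(name): name is "side" or "top"; returns a dict with "pixels" (384x512x3 uint8, red, green, blue), "intrinsics" (3x3 intrinsics, pixels), "origin" and "rotation" of the camera in the world. Camera axes: x right, y down, z forward; pixel columns grow to the right and rows downward; lengths in m; the calibration is good to about 2 mm. A picture is of the moment at which its call begins. There is no depth.
- ctrl.hand_in(): hands the job in; it is judged then, once.
The state is a dict: "time_s": time; "qpos": joint angles; "joint_vel": joint speeds; "tau": joint torques, N m; "ee_pos": TCP position; "eef_rot": TCP orientation; "force": force on the tool from outside, world axes, zero at the start; "moment": the same for the moment, N m; "grip_width": finger opening in m; "grip_force": force on a finger pad.
Only numpy, scipy, OpenCV 4.12 (cv2) and the standard library are available. Lean on these libraries where they do the work, as an engineer would, in place of code of your own. Each camera call takes 0.05 s, during which the arm holds its last target. There are 200 camera calls.

## Working session

There is one attempt and no reset: what is moved stays moved. The work goes in short steps, Python scripts to look and compute and a tool call to move; the robot and the scene stay as the last step left them, time stands still between calls to the robot, and variables do not carry over. Pictures are saved under pics/ and viewed, at most 10 in all, crops included, and the job is handed in when it is done.

Besides the shell and the picture viewer there is one more tool, called after "Call:" as name([rows], argument=value, ...), one row to a line, values as JSON. carry_out: Moves the arm, as the interface text tells. Its arguments: {"type":"object","properties":{"plan":{"type":"array","items":{"type":"array","items":{"type":"array","items":{"type":"number"}}}},"squeeze":{"type":"number"}},"required":["plan"]}

```bash
mkdir -p pics; ls; python3 - <<'E'
from station import telemetry, optics, ctrl
import cv2
for n in("top","side"):
    c=optics.camera(n); print(n,c["intrinsics"],c["origin"],c["rotation"])
    cv2.imwrite(f"pics/{n}0.png",cv2.resize(c["pixels"][:,:,::-1],(800,600),interpolation=cv2.INTER_CUBIC))
    cv2.imwrite(f"{n}0raw.png",c["pixels"][:,:,::-1])
print(telemetry.get_obs())
E
```

```text
pics
top [[461.57399028   0.         244.28177027]
 [  0.         461.57399028 187.20617397]
 [  0.           0.           1.        ]] [0.35790307 0.22795557 1.59542145] [-3.03298726 -0.01168219 -1.54329424]
side [[431.46461716   0.         257.06761888]
 [  0.         431.46461716 189.66438985]
 [  0.           0.           1.        ]] [-0.03932483  1.58671945  1.21523594] [-2.25513439  0.0169126  -2.74572501]
{'time_s': 0.1, 'qpos': array([-1.21960798e+00,  3.00371669e-01,  1.52150127e+00,  1.86912689e-05,
        1.32067272e+00, -6.66209942e-02]), 'joint_vel': array([-1.69098415e-05, -1.36499386e-03, -1.58331579e-03,  1.26570978e-03,
       -3.11007253e-03, -5.36118888e-04]), 'tau': array([ 1.40639506e-03, -5.32645333e+01, -3.53281403e+01,  7.09078484e-02,
        2.34941411e-02, -9.20383377e-05]), 'ee_pos': array([ 0.22307326, -0.50245773,  0.17407464]), 'eef_rot': array([-3.14064297e+00, -8.15084067e-05,  4.17804665e-01]), 'force': array([-0.27359518, -0.41815537,  0.85335447]), 'moment': array([-0.02010508, -0.03464074, -0.00063562]), 'grip_force': 0.0, 'grip_width': 0.09397415514627135}
```

View pics/top0.png

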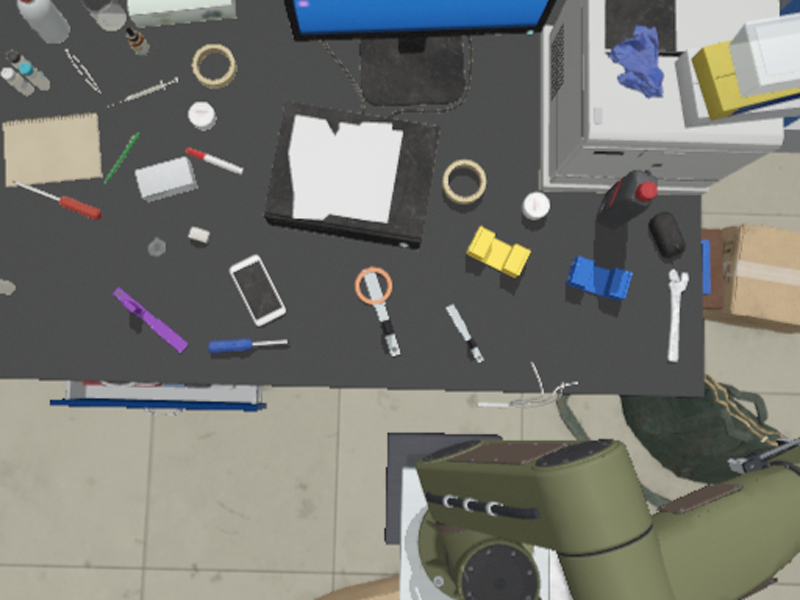

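View pics/side0.png

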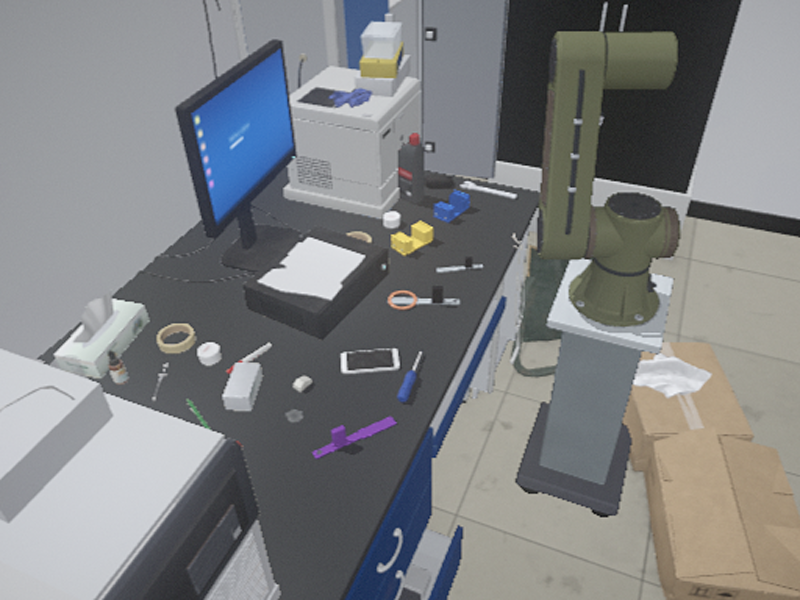

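Candidates in the top view (800x600 pixels):
- Steel paddle with the ring: (385,325).
- Smaller steel paddle: (465,333).
- Purple paddle: (150,320).

The one meant is the steel paddle with the copper ring, with its grip near (388,335). The blue stand is at (600,278) and the yellow one at (498,252). Next I'll measure and check a crop.

```bash
cat > h.py <<'E'
import numpy as np, cv2
from scipy.spatial.transform import Rotation as Ro
from station import telemetry, optics, ctrl
def ray(c,uv):
    d=np.linalg.solve(c["intrinsics"],np.array([uv[0],uv[1],1.]))
    R=np.asarray(c["rotation"]); R=R if R.shape==(3,3) else Ro.from_euler("xyz",R).as_matrix()
    return np.array(c["origin"]),R@d
def at(c,uv,z):
    o,d=ray(c,uv); return (o+d*(z-o[2])/d[2])
def proj(c,p):
    R=Ro.from_euler("xyz",c["rotation"]).as_matrix(); q=c["intrinsics"]@(R.T@(np.array(p)-c["origin"])); return q[:2]/q[2]
def hsv(c): return cv2.cvtColor(c["pixels"],cv2.COLOR_RGB2HSV)
E
python3 - <<'E'
from h import *
c=optics.camera("top"); H=hsv(c); k=.64
def blob(m,x0,x1,y0,y1):
    z=np.zeros_like(m); z[int(y0*k):int(y1*k),int(x0*k):int(x1*k)]=m[int(y0*k):int(y1*k),int(x0*k):int(x1*k)]; return z
h,s,v=H[...,0].astype(int),H[...,1],H[...,2]
g=blob((h<20)&(s>60)&(v>100),345,400,255,312)
ys,xs=np.nonzero(g); e=cv2.fitEllipse(cv2.findContours(g.astype(np.uint8),0,1)[0][0]); print("gasket",len(xs),e,at(c,e[0],.006))
b=blob((abs(h-110)<15)&(s>120)&(v>50),560,640,245,310)
pts=np.argwhere(b)[:,::-1].astype(np.float32); r=cv2.minAreaRect(pts); print("blue",len(pts),r,[at(c,p,.045).round(4) for p in cv2.boxPoints(r)],at(c,r[0],.045))
p=blob((s<50)&(v>130),360,405,265,360)
pts=np.argwhere(p)[:,::-1]; W=np.array([at(c,q,.004)[:2] for q in pts]); m=W.mean(0); u=np.linalg.svd(W-m)[2][0]; u*=np.sign(u[0]); t=(W-m)@u
print("paddle",len(W),m,u,np.arctan2(u[1],u[0]),m+u*t.min(),m+u*t.max())
im=c["pixels"][:,:,::-1]
a=cv2.resize(im[160:235,220:295],(400,400),interpolation=cv2.INTER_CUBIC); d=cv2.resize(im[150:200,355:410],(400,364),interpolation=cv2.INTER_CUBIC)
cv2.imwrite("pics/crop1.png",np.hstack([a,cv2.copyMakeBorder(d,0,36,0,0,cv2.BORDER_CONSTANT)]))
E
```

```text
gasket 225 ((238.5554656982422, 182.3853302001953), (23.200693130493164, 23.771963119506836), 53.633731842041016) [0.5478996  0.23447162 0.006     ]
blue 743 ((383.2617492675781, 178.1060028076172), (39.199893951416016, 20.05475425720215), 17.650123596191406) [array([ 0.5576, -0.1828,  0.045 ]), array([ 0.6238, -0.2036,  0.045 ]), array([ 0.5866, -0.331 ,  0.045 ]), array([ 0.5207, -0.3097,  0.045 ])] [ 0.57208652 -0.25680088  0.045     ]
paddle 303 [0.49965456 0.21761171] [0.93833105 0.34573812] 0.3530253041827082 [0.39661029 0.17964394] [0.58387868 0.24864499]
```

View pics/crop1.png

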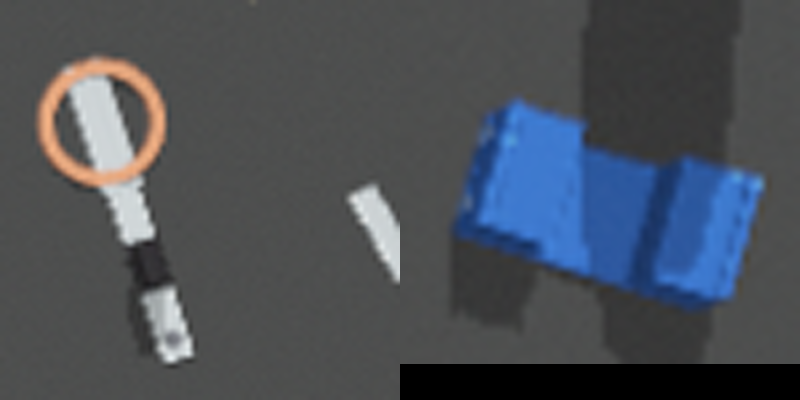

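The crop confirms the choice: a ring round a wide steel tip, with the black grip at crop (148,262). On the right is the blue stand with its slot. Next I'll refine the poses by fitting silhouettes.

```bash
cat >> h.py <<'E'
from scipy.optimize import minimize
def box(x0,x1,y0,y1,z0,z1): return np.array([[x,y,z] for x in(x0,x1) for y in(y0,y1) for z in(z0,z1)])/1e3
STAND=[box(-30,30,-61,61,0,6)]+[box(-30,30,*sorted((s*a,s*b)),0,h) for s in(1,-1) for a,b,h in((24,61,45),(55,61,49))]
PADDLE=[box(-63,52,-10,10,0,4),box(51,139,-13,13,0,4),box(-17,17,-11,11,0,8),box(-15,15,-7,7,8,54)]
def render(c,parts,x,y,th,S=8):
    m=np.zeros((384*1,512*1),np.uint8); R=Ro.from_euler("z",th).as_matrix(); S=16
    for b in parts:
        p=np.array([proj(c,R@q+[x,y,0]) for q in b],np.float32); cv2.fillConvexPoly(m,(cv2.convexHull(p)*S).round().astype(np.int32),255,cv2.LINE_AA,4)
    return m/255.
def fit(obs,parts,x0):
    f=lambda v: sum((abs(render(c,parts,*v)-m)*w).sum() for c,m,w in obs)
    r=minimize(f,x0,method="Nelder-Mead",options=dict(initial_simplex=np.array(x0)+np.vstack([np.zeros(3),np.diag([.012,.012,.12])])))
    return r.x,r.fun
def window(c,p,rad):
    u=proj(c,p); Y,X=np.mgrid[:384,:512]; return (abs(X-u[0])<rad)&(abs(Y-u[1])<rad)
E
python3 - <<'E'
from h import *
T,S=optics.camera("top"),optics.camera("side")
so=[];
for c in(T,S):
    H=hsv(c).astype(int); b=(abs(H[...,0]-110)<15)&(H[...,1]>110)&window(c,[.575,-.262,.02],35); so.append((c,b.astype(float),np.ones(b.shape)))
for o in(so,so[:1],so[1:]): print("blue",*fit(o,STAND,[.575,-.262,-.3]))
po=[]
for c in(T,S):
    H=hsv(c).astype(int); w=window(c,[.49,.215,.01],45)
    g=((H[...,1]<60)&(H[...,2]>120))|(H[...,2]<35); cop=(H[...,0]<20)&(H[...,1]>60)&(H[...,2]>90)
    po.append((c,(g&w).astype(float),(w&~cv2.dilate(cop.astype(np.uint8),np.ones((3,3))).astype(bool)).astype(float)))
    print(np.median(H[...,2][w]),H[...,2][w].min())
for o in(po,po[:1],po[1:]): print("paddle",*fit(o,PADDLE,[.4557,.2014,.35]))
for c in(T,S): print("grip proj",proj(c,[.4557,.2014,.054])/.64)
E
```

```text
blue [ 0.5753115  -0.26282408 -0.25577933] 163.2235294117647
blue [ 0.57556021 -0.26177731 -0.2709479 ] 90.3294117647059
blue [ 0.57457201 -0.26398175 -0.18218788] 67.01960784313725
79.0 24
86.0 46
paddle [0.45717466 0.20254073 0.34430974] 980.7254901960785
paddle [0.4572429  0.20246402 0.34651405] 176.75294117647059
paddle [0.45542436 0.20364455 0.36384387] 802.6156862745098
grip proj [386.93708681 325.52783459]
grip proj [436.6393341  285.52163545]
```

Call:
carry_out([
  [[10,0,0,0,0,0,94],[18,-12,0,0,0,0.01,94],[18,-18,0,0,0,0.01,94],[18,-20,0,0,0,0.01,94],[18,-20,0,0,0,0.01,94],[18,-20,0,0,0,0.01,94],[18,-20,0,0,0,0.01,94],[18,-20,0,0,0,0.008,94],[18,-20,0,0,0,0,94],[18,-20,0,0,0,0,94],[18,-20,0,0,0,0,94],[18,-20,0,0,0,0,94],[18,-20,0,0,0,0,94],[18,-20,0,0,0,0,94],[18,-20,0,0,0,0,94],[18,-20,0,0,0,0,94],[18,-20,0,0,0,0,94],[18,-20,0,0,0,0,94],[18,-20,0,0,0,0,94],[18,-20,0,0,0,0,94]],
])

```text
time_s: 1.92
ee_pos: [0.421, -0.0292, 0.1747]
eef_rot: [3.141, -0.0, 0.35]
force: [0.2, 0.3, 0.0]
grip_width: 0.0941
grip_force: 0.0
```

Call:
carry_out([
  [[9,-17,0,0,0,0,94],[9,-17,0,0,0,0,94],[9,-17,0,0,0,0,94],[9,-17,0,0,0,0,94],[9,-17,0,0,0,0,94],[9,-17,0,0,0,0,94],[9,-17,0,0,0,0,94],[9,-17,0,0,0,0,94],[9,-17,0,0,0,0,94],[9,-17,0,0,0,0,94],[9,-17,0,0,0,0,94],[9,-17,0,0,0,0,94],[5,-1,0,0,0,0,94],[0,0,10,0,0,0,94],[0,0,16,0,0,0,94],[0,0,16,0,0,0,94],[0,0,16,0,0,0,94],[0,0,12,0,0,0,94],[0,0,5,0,0,0,94],[0,0,0,0,0,0,94]],
])

```text
time_s: 3.58
ee_pos: [0.4559, 0.1994, 0.0982]
eef_rot: [3.141, 0.002, 0.349]
force: [1.0, 0.4, -0.5]
grip_width: 0.094
grip_force: 0.0
```

```bash
python3 - <<'E'
from h import *
o=telemetry.get_obs(); print(o["ee_pos"],o["eef_rot"],o["qpos"])
T,S=optics.camera("top"),optics.camera("side")
a=cv2.resize(T["pixels"][150:240,200:290,::-1],(400,400),interpolation=cv2.INTER_CUBIC)
b=cv2.resize(S["pixels"][130:220,235:325,::-1],(400,400),interpolation=cv2.INTER_CUBIC)
cv2.imwrite("pics/c2.png",np.hstack([a,b]))
E
```

```text
[0.45588773 0.19940286 0.09822667] [3.14149828e+00 2.29092101e-03 3.49190244e-01] [ 3.38772754e-01  2.65601584e-01  1.75334999e+00 -1.31045644e-04
  1.12493089e+00  1.56043538e+00]
```

View pics/c2.png

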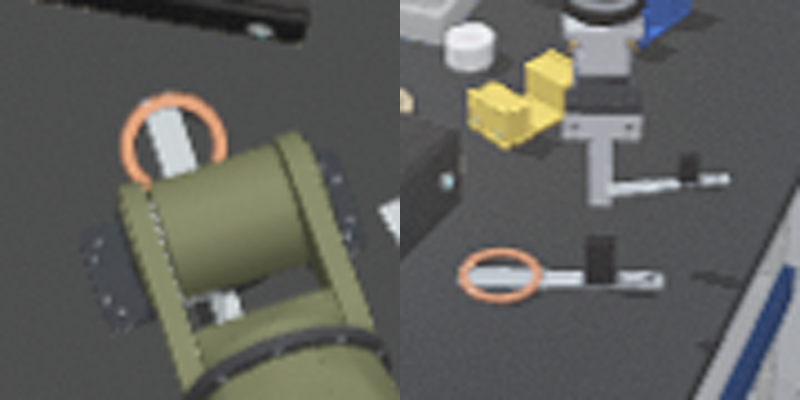

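The gripper finger at side-crop (600,170) is directly over the black grip at (600,260), and the ring sits undisturbed on the tip. I'll correct about 2 mm, descend and close.

Call:
carry_out([
  [[2,-2.5,8,0,0,0,94],[0,0,14,0,0,0,94],[0,0,14,0,0,0,94],[0,0,14,0,0,0,94],[0,0,12,0,0,0,94],[0,0,10,0,0,0,70],[0,0,7,0,0,0,60],[0,0,4,0,0,0,50],[0,0,0,0,0,0,40],[0,0,0,0,0,0,30],[0,0,0,0,0,0,26],[0,0,0,0,0,0,22],[0,0,0,0,0,0,18],[0,0,0,0,0,0,16],[0,0,0,0,0,0,14],[0,0,0,0,0,0,12],[0,0,0,0,0,0,8],[0,0,0,0,0,0,4],[0,0,0,0,0,0,4],[0,0,0,0,0,0,4]],
], squeeze=45)

```text
time_s: 5.35
ee_pos: [0.4577, 0.2032, 0.0166]
eef_rot: [3.142, -0.0, 0.35]
force: [0.1, -0.8, -0.1]
grip_width: 0.0133
grip_force: 45.0
```

Call:
carry_out([
  [[0,0,-1,0,0,0,4],[0,0,-2,0,0,0,4],[0,0,-4,0,0,0,4],[0,0,-6,0,0,0,4],[0,0,-7,0,0,0,4],[0,0,-8,0,0,0,4],[0,0,-8,0,0,0,4],[0,0,-8,0,0,0,4],[0,0,-8,0,0,0,4],[0,0,-8,0,0,0,4],[0,0,-8,0,0,0,4],[0,0,-7,0,0,0,4],[0,0,-6,0,0,0,4],[0,0,-5,0,0,0,4],[0,0,-3,0,0,0,4],[0,0,-1,0,0,0,4],[0,0,0,0,0,0,4],[0,0,0,0,0,0,4]],
])

```text
time_s: 6.85
ee_pos: [0.4575, 0.2032, 0.1062]
eef_rot: [-3.142, 0.001, 0.35]
force: [0.9, 0.2, -3.1]
grip_width: 0.0133
grip_force: 45.0
```

```bash
python3 - <<'E'
from h import *
o=telemetry.get_obs(); print(o["ee_pos"],o["eef_rot"],o["grip_width"],o["force"],o["moment"])
T,S=optics.camera("top"),optics.camera("side")
a=cv2.resize(T["pixels"][150:240,200:290,::-1],(400,400),interpolation=cv2.INTER_CUBIC)
b=cv2.resize(S["pixels"][110:200,225:315,::-1],(400,400),interpolation=cv2.INTER_CUBIC)
cv2.imwrite("pics/c3.png",np.hstack([a,b]))
E
```

```text
[0.45745882 0.20321218 0.106244  ] [-3.14158927e+00  5.42419417e-04  3.49825648e-01] 0.013321880137775431 [ 0.88519985  0.18200912 -3.08623117] [-0.04658738  0.12536917 -0.03755528]
```

View pics/c3.png

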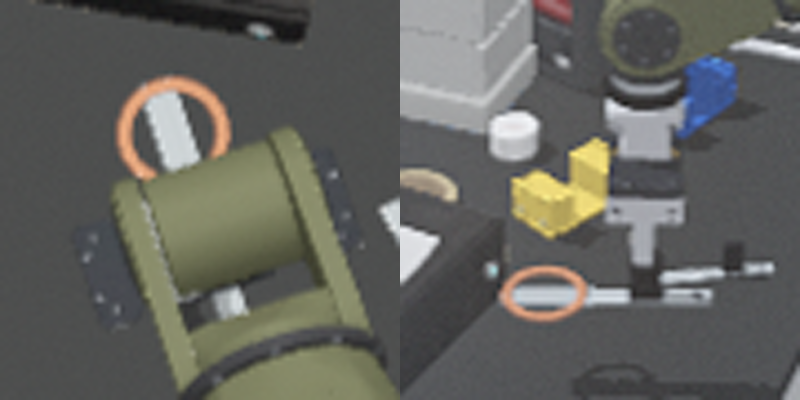

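Lifted level, with the ring flat on the tip at side-crop (545,293). Now I'll carry it across smoothly.

Call:
carry_out([
  [[-0.6,1.9,0,0,0,0,4],[-1.4,4.8,0,0,0,0,4],[-2.3,7.7,0,0,0,0,4],[-3.2,10.5,0,0,0,0,4],[-4,13.4,0,0,0,0,4],[-4.1,13.5,0,0,0,0,4],[-4.1,13.5,0,0,0,0,4],[-4.1,13.5,0,0,0,0,4],[-4.1,13.5,0,0,0,0,4],[-4.1,13.5,0,0,0,0,4],[-4.1,13.5,0,0,0,0,4],[-4.1,13.5,0,0,0,0,4],[-4.1,13.5,0,0,0,0,4],[-4.1,13.5,0,0,0,0,4],[-4.1,13.5,0,0,0,0,4],[-4,13.4,0,0,0,0,4],[-3.2,10.5,0,0,0,0,4],[-2.3,7.7,0,0,0,0,4],[-1.4,4.8,0,0,0,0,4],[-0.6,1.9,0,0,0,0,4]],
])

```text
time_s: 8.62
ee_pos: [0.47, -0.0181, 0.1065]
eef_rot: [3.142, -0.0, 0.349]
force: [0.3, 0.6, -2.1]
grip_width: 0.0131
grip_force: 45.0
```

Call:
carry_out([
  [[-0.6,1.9,0,0,0,0,4],[-1.4,4.8,0,0,0,0,4],[-2.3,7.7,0,0,0,0,4],[-3.2,10.5,0,0,0,0,4],[-4,13.4,0,0,0,0,4],[-4.1,13.5,0,0,0,0,4],[-4.1,13.5,0,0,0,0,4],[-4.1,13.5,0,0,0,0,4],[-4.1,13.5,0,0,0,0,4],[-4.1,13.5,0,0,0,0,4],[-4.1,13.5,0,0,0,0,4],[-4.1,13.5,0,0,0,0,4],[-4.1,13.5,0,0,0,0,4],[-4.1,13.5,0,0,0,0,4],[-4.1,13.5,0,0,0,0,4],[-4,13.4,0,0,0,0,4],[-3.2,10.5,0,0,0,0,4],[-2.3,7.7,0,0,0,0,4],[-1.4,4.8,0,0,0,0,4],[-0.6,1.9,0,0,0,0,4]],
])

```text
time_s: 10.28
ee_pos: [0.4824, -0.2388, 0.1064]
eef_rot: [-3.141, 0.0, 0.349]
force: [0.1, -1.0, -2.0]
grip_width: 0.0132
grip_force: 45.0
```

Call:
carry_out([
  [[0,0,0,0,0,0.01,4],[0,0,0,0,0,0.02,4],[0,0,0,0,0,0.03,4],[0,0,0,0,0,0.04,4],[0,0,0,0,0,0.045,4],[0,0,0,0,0,0.045,4],[0,0,0,0,0,0.045,4],[0,0,0,0,0,0.045,4],[0,0,0,0,0,0.045,4],[0,0,0,0,0,0.045,4],[0,0,0,0,0,0.045,4],[0,0,0,0,0,0.045,4],[0,0,0,0,0,0.04,4],[0,0,0,0,0,0.04,4],[0,0,0,0,0,0.03,4],[0,0,0,0,0,0.025,4],[0,0,0,0,0,0.01,4],[0,0,0,0,0,0.005,4],[0,0,0,0,0,0,4],[0,0,0,0,0,0,4]],
])

```text
time_s: 11.95
ee_pos: [0.4824, -0.238, 0.1066]
eef_rot: [-3.142, 0.0, -0.26]
force: [0.3, -0.7, -2.2]
grip_width: 0.0134
grip_force: 45.0
```

```bash
python3 - <<'E'
from h import *
o=telemetry.get_obs(); print(o["time_s"],o["ee_pos"],o["eef_rot"],o["grip_width"])
T,S=optics.camera("top"),optics.camera("side")
psi=o["eef_rot"][2]; g=o["ee_pos"]+.096*np.array([np.cos(psi),np.sin(psi),0]); g[2]=o["ee_pos"][2]-.0166+.007
for c,n in((T,"top"),(S,"side")):
    H=hsv(c).astype(int); m=((H[...,0]<20)&(H[...,1]>60)&(H[...,2]>90)&window(c,g,30)).astype(np.uint8)
    e=cv2.fitEllipse(np.vstack(cv2.findContours(m,0,1)[0])); print(n,"expected",proj(c,g),e,at(c,e[0],g[2]),g)
pt,ps=proj(T,g).astype(int),proj(S,g).astype(int)
f=lambda I,p:cv2.resize(I["pixels"][p[1]-45:p[1]+45,p[0]-45:p[0]+45,::-1],(400,400),interpolation=cv2.INTER_CUBIC)
cv2.imwrite("pics/c4.png",np.hstack([f(T,pt),f(S,ps)]))
E
```

```text
11.95 [ 0.48240646 -0.23797478  0.10655213] [-3.14154806e+00  6.75410860e-05 -2.59625552e-01] 0.013407050073203253
top expected [389.93612606 175.19856148] ((389.96075439453125, 175.14675903320312), (22.060728073120117, 22.546781539916992), 120.82495880126953) [ 0.5753634  -0.26270218  0.09695213] [ 0.57518914 -0.26261977  0.09695213]
side expected [289.27121634 118.62903713] ((296.226806640625, 111.80699157714844), (13.6807222366333, 34.422481536865234), 46.41932678222656) [ 0.56470978 -0.34261561  0.09695213] [ 0.57518914 -0.26261977  0.09695213]
```

View pics/c4.png

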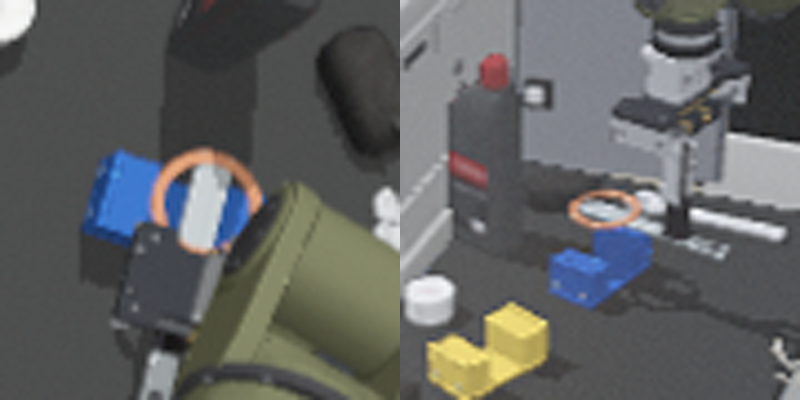

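The ring is at top-crop (207,203), over the slot, and its measured centre matches the stand centre to within 1 mm. The side view shows it level above the blue stand. Lowering now.

Call:
carry_out([
  [[0,0,1.5,0,0,0,4],[0,0,4,0,0,0,4],[0,0,6,0,0,0,4],[0,0,7,0,0,0,4],[0,0,7,0,0,0,4],[0,0,7,0,0,0,4],[0,0,6,0,0,0,4],[0,0,4,0,0,0,4],[0,0,2,0,0,0,4],[0,0,2,0,0,0,4],[0,0,2,0,0,0,4],[0,0,2,0,0,0,4],[0,0,2,0,0,0,4],[0,0,2,0,0,0,4],[0,0,2,0,0,0,4],[0,0,3,0,0,0,4],[0,0,4,0,0,0,4],[0,0,2,0,0,0,4],[0,0,1.5,0,0,0,4],[0,0,0,0,0,0,4]],
])

```text
time_s: 13.72
ee_pos: [0.4822, -0.2381, 0.0391]
eef_rot: [-3.141, 0.001, -0.26]
force: [-0.8, -0.2, -2.2]
grip_width: 0.0129
grip_force: 45.0
```

```bash
python3 - <<'E'
from h import *
o=telemetry.get_obs(); print(o["time_s"],o["ee_pos"],o["force"])
T,S=optics.camera("top"),optics.camera("side")
g=np.array([.5753,-.2625,.048])
H=hsv(T).astype(int); m=((H[...,0]<20)&(H[...,1]>60)&(H[...,2]>90)&window(T,g,30)).astype(np.uint8)
e=cv2.fitEllipse(np.vstack(cv2.findContours(m,0,1)[0])); print(e,at(T,e[0],.048))
pt,ps=proj(T,g).astype(int),proj(S,g).astype(int)
f=lambda I,p:cv2.resize(I["pixels"][p[1]-35:p[1]+35,p[0]-35:p[0]+35,::-1],(400,400),interpolation=cv2.INTER_CUBIC)
cv2.imwrite("pics/c5.png",np.hstack([f(T,pt),f(S,ps)]))
E
```

```text
13.7167 [ 0.48224587 -0.23805942  0.03913205] [-0.7924252  -0.21940937 -2.21491198]
((384.89068603515625, 179.00335693359375), (19.99022102355957, 31.31167221069336), 10.352683067321777) [ 0.56876332 -0.26138874  0.048     ]
```

View pics/c5.png

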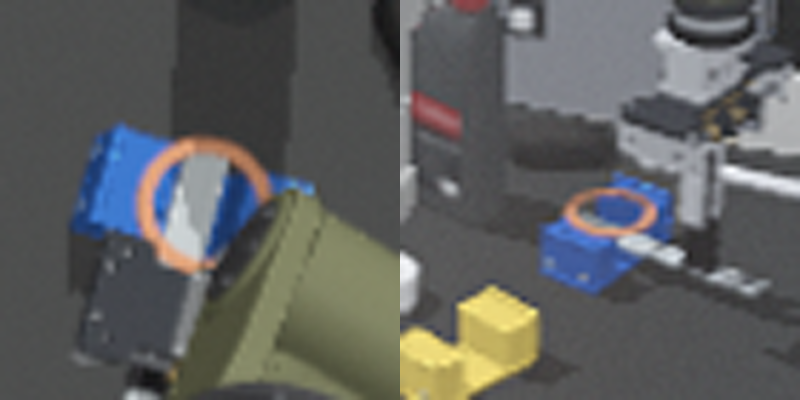

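The ring lies across both ledges at side-crop (610,212), with the paddle below it in the slot. Its lower edge in the top view is hidden by the arm. Now I'll draw straight back, then turn clear.

Call:
carry_out([
  [[-1,0,0,0,0,0,4],[-3,0,0,0,0,0,4],[-5,0,0,0,0,0,4],[-7,0,0,0,0,0,4],[-7,0,0,0,0,0,4],[-7,0,0,0,0,0,4],[-7,0,0,0,0,0,4],[-7,0,0,0,0,0,4],[-7,0,0,0,0,0,4],[-7,0,0,0,0,0,4],[-7,0,0,0,0,0,4],[-7,0,0,0,0,0,4],[-7,0,0,0,0,0,4],[-7,0,0,0,0,0,4],[-7,0,0,0,0,0,4],[-6,0,0,0,0,0,4],[-4,0,0,0,0,0,4],[-2,0,0,0,0,0,4],[0,0,0,0,0,0,4],[0,0,0,0,0,0,4]],
])

```text
time_s: 15.48
ee_pos: [0.3811, -0.2113, 0.0396]
eef_rot: [3.142, -0.0, -0.26]
force: [1.0, 0.6, -1.4]
grip_width: 0.0133
grip_force: 45.0
```

Call:
carry_out([
  [[0,0,0,0,0,-0.02,4],[0,0,0,0,0,-0.04,4],[0,0,0,0,0,-0.06,4],[0,0,0,0,0,-0.06,4],[0,0,0,0,0,-0.06,4],[0,0,0,0,0,-0.06,4],[0,0,0,0,0,-0.06,4],[0,0,0,0,0,-0.06,4],[0,0,0,0,0,-0.06,4],[0,0,0,0,0,-0.06,4],[0,0,0,0,0,-0.06,4],[0,0,0,0,0,-0.06,4],[0,0,0,0,0,-0.06,4],[0,0,0,0,0,-0.06,4],[0,0,0,0,0,-0.06,4],[0,0,0,0,0,-0.06,4],[0,0,0,0,0,-0.06,4],[0,0,0,0,0,-0.03,4],[0,0,0,0,0,-0.01,4],[0,0,0,0,0,0,4]],
])

```text
time_s: 17.15
ee_pos: [0.3811, -0.2111, 0.0395]
eef_rot: [-3.142, -0.0, 0.74]
force: [0.6, 0.6, -1.7]
grip_width: 0.0133
grip_force: 45.0
```

Call:
carry_out([
  [[0,0,2,0,0,0,4],[0,0,4,0,0,0,4],[0,0,4,0,0,0,4],[0,0,4,0,0,0,4],[0,0,3,0,0,0,4],[0,0,2,0,0,0,4],[0,0,1.5,0,0,0,4],[0,0,1,0,0,0,4],[0,0,0.5,0,0,0,4],[0,0,0,0,0,0,4],[0,0,0,0,0,0,4]],
])

```text
time_s: 18.07
ee_pos: [0.381, -0.2112, 0.0176]
eef_rot: [3.141, -0.0, 0.74]
force: [-0.1, -0.0, -2.0]
grip_width: 0.0136
grip_force: 45.0
```

```bash
python3 - <<'E'
from h import *
o=telemetry.get_obs(); print(o["time_s"],o["ee_pos"],o["force"])
T,S=optics.camera("top"),optics.camera("side")
g=np.array([.5753,-.2625,.048])
H=hsv(T).astype(int); m=((H[...,0]<20)&(H[...,1]>60)&(H[...,2]>90)&window(T,g,20)).astype(np.uint8)
e=cv2.fitEllipse(np.vstack(cv2.findContours(m,0,1)[0])); print(e,at(T,e[0],.048))
f=lambda I,p:cv2.resize(I["pixels"][p[1]-60:p[1]+60,p[0]-60:p[0]+60,::-1],(400,400),interpolation=cv2.INTER_CUBIC)
pt,ps=proj(T,[.48,-.22,.03]).astype(int),proj(S,[.48,-.22,.03]).astype(int)
cv2.imwrite("pics/c6.png",np.hstack([f(T,pt),f(S,ps)]))
E
```

```text
18.0667 [ 0.38098627 -0.21117103  0.01763869] [-0.06403402 -0.02040509 -2.00744958]
((385.369140625, 177.59129333496094), (22.331863403320312, 23.884056091308594), 7.194441318511963) [ 0.57364148 -0.26304433  0.048     ]
```

View pics/c6.png

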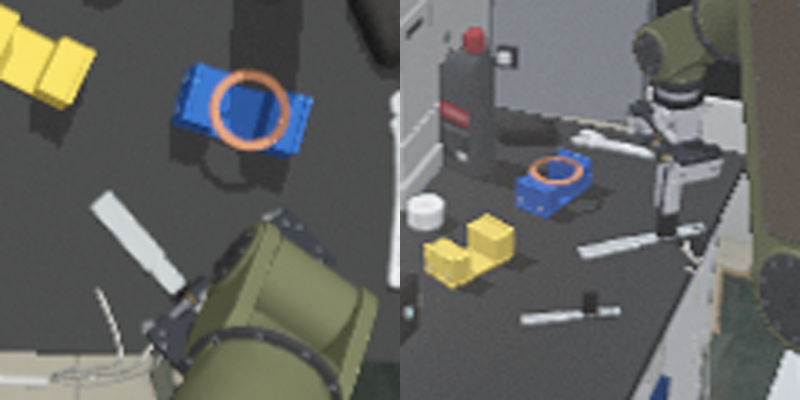

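The ring is centred within 2 mm on the blue stand, at top-crop (250,108). The paddle is clear, with its tip at (100,205), but its rear is near the bench edge. I'll shift it forward 25 mm, set it down and release.

Call:
carry_out([
  [[0,0,-4,0,0,0,4],[6,0,0,0,0,0,4],[8,0,0,0,0,0,4],[7,0,0,0,0,0,4],[4,0,0,0,0,0,4],[0,0,2,0,0,0,4],[0,0,1.5,0,0,0,4],[0,0,1,0,0,0,4],[0,0,0.7,0,0,0,4],[0,0,0,0,0,0,4],[0,0,0,0,0,0,4],[0,0,0,0,0,0,16],[0,0,0,0,0,0,20],[0,0,0,0,0,0,30],[0,0,0,0,0,0,40],[0,0,0,0,0,0,50],[0,0,0,0,0,0,50],[0,0,0,0,0,0,50]],
])

```text
time_s: 19.67
ee_pos: [0.3994, -0.1943, 0.0163]
eef_rot: [-3.142, 0.0, 0.74]
force: [0.2, -0.4, -0.4]
grip_width: 0.0484
grip_force: 0.0
```

Call:
carry_out([
  [[0,0,-4,0,0,0,50],[0,0,-8,0,0,0,50],[0,0,-12,0,0,0,50],[0,0,-15,0,0,0,50],[0,0,-15,0,0,0,50],[0,0,-15,0,0,0,50],[0,0,-15,0,0,0,50],[0,0,-15,0,0,0,50],[0,0,-10,0,0,0,50],[0,0,-5,0,0,0,50],[0,0,0,0,0,0,50],[0,0,0,0,0,0,50],[0,0,0,0,0,0,50]],
])

```text
time_s: 20.75
ee_pos: [0.3991, -0.1941, 0.1296]
eef_rot: [-3.14, 0.0, 0.74]
force: [0.2, -0.6, -0.4]
grip_width: 0.05
grip_force: 0.0
```

```bash
python3 - <<'E'
from h import *
o=telemetry.get_obs(); print(o["time_s"],o["ee_pos"],o["grip_width"])
T,S=optics.camera("top"),optics.camera("side")
f=lambda I,p:cv2.resize(I["pixels"][p[1]-60:p[1]+60,p[0]-60:p[0]+60,::-1],(400,400),interpolation=cv2.INTER_CUBIC)
pt,ps=proj(T,[.48,-.22,.03]).astype(int),proj(S,[.48,-.22,.03]).astype(int)
cv2.imwrite("pics/c7.png",np.hstack([f(T,pt),f(S,ps)]))
E
```

```text
20.75 [ 0.39906154 -0.19408973  0.12961874] 0.05002061900807077
```

View pics/c7.png

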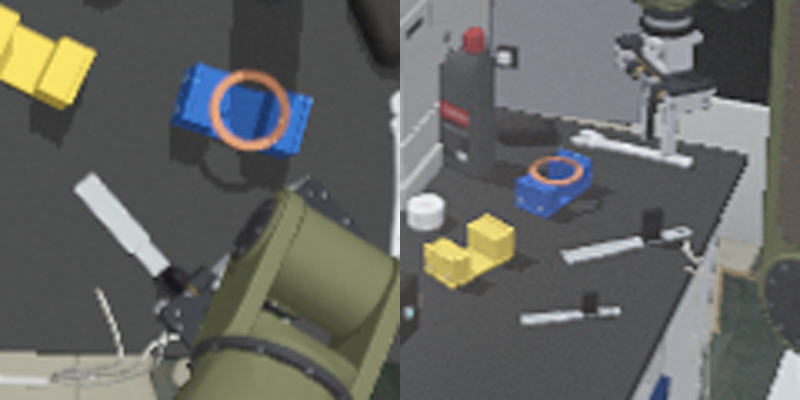

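The ring is flat on the blue stand at top-crop (250,108). The paddle lies flat on the bench, released and clear of the stand, at side-crop (625,245).

```bash
python3 -c "
from station import ctrl
print(ctrl.hand_in())"
```

```text
the job is handed in; nothing more can be done
None
```

I handed the job in at about 21 s of the 54 s allowed: the last pictures show the gasket flat on the blue stand, within about 2 mm of centre, and the paddle flat on the bench clear of the stand; the hand-in gave no verdict.

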